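# Load the label printer's ribbon cassette and shut its tray

### The arm

A 7-joint arm with a two-finger parallel gripper is mounted at the origin on the work surface. World frame = base frame: x ahead of the robot, y to its left, z up, the work surface at z = 0. Lengths are in m, angles in rad, forces in N, time in s.
With the tool pointing down it reaches from about 0.35 to 0.9 m from the base axis. Payload 7.2 kg.
Tool frame: the origin (TCP) lies midway between the tips of the shut fingers; the grasp point (between the pads) lies 19 mm behind it; z points along the fingers, y is the line along which they close (so a half turn about z gives the same grasp; the last joint's range is limited). The gripper opens to 85 mm and grips with 20 to 120 N. Pads are 22 mm wide; open, the fingers measure 114 mm over their backs; the gripper's body (76 mm by 85 mm) begins 54 mm behind the grasp point. The pads swing forward as they close: fully open they stand 13 mm farther back than shut.
Start: joints at [1.203, 0.411, -0.013, 1.596, 0.006, 1.134, -0.082], TCP at [0.185, -0.597, 0.231] pointing down, gripper open.
Joint ranges: [-2.95, 2.95], [-0.29, 1.99], [-1.47, 1.44], [0.14, 2.54], [-1.03, 4.17], [0.13, 1.85], [-2.86, 2.86]. Speed limits (rad/s): [2.39, 2.39, 3.01, 3.01, 3.14, 3.14, 3.14].

### API

Orientations are given as a unit quaternion [w, x, y, z].
In Python, from plant import monitor, cams, job gives the robot as it stands. The module is installed in compiled form; this text tells all that it offers.
- The arm moves only by the tool jog_arm, never from a script. Its argument "motion" is a list of rows, each an object of numbers: "tx", "ty", "tz": the shift along the tool's x, y, z in m; "wx", "wy", "wz": the turn, a rotation vector about the tool's x, y, z in rad; "gripper": the closure, from 0 (fully open) to 1 (shut). In form: [{"tx": .., "ty": .., "tz": .., "wx": .., "wy": .., "wz": .., "gripper": ..}, ...]. A call has 1 to 12 rows; each row shifts and turns the commanded pose from where the row before left it, along the tool's axes as they then stand; what a row does not reach is not made up. A row lasts 1/8 s, in which the tool goes at most 62.5 mm and 10.7 degrees, less where a joint would pass 70% of its speed; a pose out of reach is approached as far as the arm can. A call is refused whole if a number of a shift passes 0.0625 or a number of a turn 0.188, either way. A call with a gripper value outside its range is refused whole. The fingers move at their own pace and stop on an object; the grip force is fixed at half the most. Time passes only in rows, so rows that do not move let the fingers close. It gives the time, the measured TCP pose, the force, the opening and the grip force at its end, in the units of the state.
- monitor.sense(): the state, without advancing time (a new reading comes with each control period).
- cams.read_camera(name): name is "side" or "top"; returns a dict with "pixels" (480x640x3 uint8, red, green, blue), "mtx" (3x3 intrinsics, pixels), "rvec" (rotation vector, rad) and "tvec" (3), from world to camera coordinates, as OpenCV has them. Camera axes: x right, y down, z forward; pixel columns grow to the right and rows downward; lengths in m; the calibration is good to about 2 mm. A picture is of the moment at which its call begins. There is no depth.
- job.close_job(): hands the job in; it is judged then, once.
The state is a dict: "clock": time; "joint_positions": joint angles; "joint_vel": joint speeds; "effort": joint torques, N m; "position": TCP position; "orientation": TCP orientation; "wrist_force": force on the tool from outside, world axes, zero at the start; "wrist_torque": the same for the moment, N m; "width": finger opening in m; "finger_force": force on a finger pad.
Only numpy, scipy, OpenCV 4.12 (cv2) and the standard library are available. Lean on these libraries where they do the work, as an engineer would, in place of code of your own. Each camera call takes 0.05 s, during which the arm holds its last target. There are 200 camera calls.

### The job

Load the wide ribbon cassette into the open tray of the label printer: lay it flat in the bay with its long side running along the tray, and let go of it. Then push the tray fully shut. Leave the narrow cassette where it is.

Things in the scene. Friction and masses are not known exactly. Their poses are not given: they have to be found in the camera images.
- wide_cassette: The wider of two dark grey box-shaped plastic ribbon cassettes lying flat on the bench, 80 mm long (its x), 48 mm wide (its y), 40 mm high (its z), about 200 g; two round spool hubs show on its top, flush. Origin: centre of its underside. Either end may go first into the bay. It lies to the left or the right of the printer's tray.
- narrow_cassette: The other cassette, of the same make, 80 mm long (its x) but only 24 mm wide (its y), 40 mm high, lying on the other side of the tray. Origin: centre of its underside. Not to be moved.
- tray (a joint): How far the tray is out of the label printer, m: 0 = fully shut, starts 0.15 to 0.175, stops at 0.18. It slides level, about 1.5 N friction and 8 N per m/s, no spring or catch. The printer is fixed on the bench, front towards the robot, at a varying angle; its low front housing is 100 mm high, and 100 mm farther back it rises to 150 mm. When shut, the tray's panel lies against the housing.
- tray_bay (a point): Centre of the floor of the bay in the tray, 20 mm above the bench, moving with the tray. x points into the printer, the way to push; z up. Bay inside: 104 mm long (x), 72 mm wide (y), rim 10 mm high, 4 mm thick. Front panel: 56 to 68 mm in front (-x) of this point, 134 mm wide, top 85 mm above the bench. On its middle a pull 60 mm wide, 46 to 64 mm above the bench, front face 98 mm in front (-x).
Mind the look-alikes: they are no part of the job. What is shaped like the wide_cassette but turquoise is not meant.

How it is judged:
On the way:
1. the wide cassette lies flat in the bay of the open tray, let go (value of joint tray above 0.08 m and x of wide_cassette in the frame of tray_bay between -0.018 and 0.018 m and y of wide_cassette in the frame of tray_bay between -0.018 and 0.018 m and z of wide_cassette in the frame of tray_bay below 0.006 m and angle between wide_cassette's own z axis and vertical below 0.14 rad and contact force between the fingers and wide_cassette below 0.1 N), for 0.2 s.
At the end, for the whole second after the job is handed in: Tray shut to within 10 mm; in its bay, at rest, the wide cassette: within 18 mm of the centre along and across, underside within 6 mm of the floor, tilted under 8 degrees, long side within 20 degrees of the tray's direction. The narrow cassette was never moved more than 30 mm (value of joint tray below 0.01 m and x of wide_cassette in the frame of tray_bay between -0.018 and 0.018 m and y of wide_cassette in the frame of tray_bay between -0.018 and 0.018 m and z of wide_cassette in the frame of tray_bay below 0.006 m and angle between wide_cassette's own z axis and vertical below 0.14 rad and angle between the x axis of wide_cassette and the x axis of tray_bay, either way round below 0.35 rad and linear speed of wide_cassette below 0.02 m/s); the robot touches nothing.
It fails at once if the narrow cassette was moved by more than 30 mm (distance of narrow_cassette from where it was at the start of the episode above 0.03 m).
It also fails if it takes over 56 s, if anything falls off the work surface, if the arm or the gripper's body presses on something with over 40 N, if the wrist force passes 120 N, or if a joint passes its speed limit or range.

## Working session

There is one attempt and no reset: what is moved stays moved. The work goes in short steps, Python scripts to look and compute and a tool call to move; the robot and the scene stay as the last step left them, time stands still between calls to the robot, and variables do not carry over. Pictures are saved under pics/ and viewed, at most 10 in all, crops included, and the job is handed in when it is done.

Besides the shell and the picture viewer there is one more tool, called after "Emit:" in YAML: its name, and indented under it one key for each argument. jog_arm: Moves the arm, as the interface text tells. Its arguments: {"type":"object","properties":{"motion":{"type":"array"}},"required":["motion"]}

```bash
mkdir -p pics
python3 - <<'E'
from plant import monitor, cams
import cv2,pickle
s=monitor.sense();print(s['position'],s['orientation'],s['width'],s['clock'])
for n in('top','side'):
    c=cams.read_camera(n);pickle.dump(c,open(n+'0.pkl','wb'));cv2.imwrite(f'pics/{n}0.png',c['pixels'][:,:,::-1])
    print(n,c['rvec'],c['tvec'],c['mtx'])
E
```

```text
[ 0.18439847 -0.59663572  0.23044859] [-8.01443472e-04  9.88784540e-01  1.49346782e-01 -1.75520709e-04] 0.08531884119799299 0.0
top [ 2.16430381 -2.18917855  0.05348284] [0.01773409 0.61213172 1.11437066] [[543.35058254   0.         321.69605654]
 [  0.         543.35058254 244.50480743]
 [  0.           0.           1.        ]]
side [ 0.49399607 -2.6466968   1.24542484] [0.57312248 0.16097232 1.0303197 ] [[521.17424606   0.         316.25526028]
 [  0.         521.17424606 240.4686169 ]
 [  0.           0.           1.        ]]
```

View pics/top0.png

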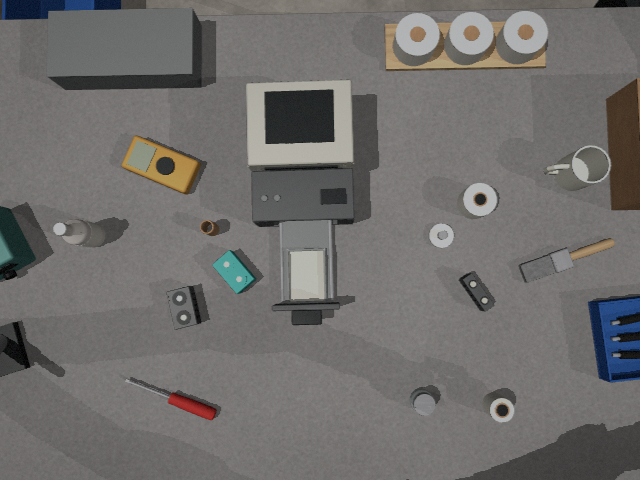

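View pics/side0.png

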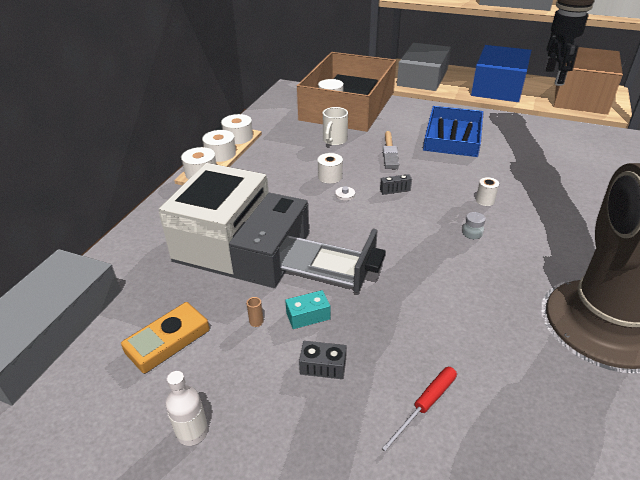

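The top picture has three candidates: dark grey at (183,306), turquoise at (234,271) and dark grey narrow at (477,291). The wide dark grey one at (183,306), left of the tray, fits the description; turquoise is ruled out and (477,291) is the narrow one. I'll confirm in an enlarged crop, with the tray beside it.

Run:
```python
import cv2
im=cv2.imread('pics/top0.png')
a=cv2.resize(im[275:340,155:220],(390,390),interpolation=cv2.INTER_CUBIC)  # x6
b=cv2.resize(im[210:330,260:355],(380,480),interpolation=cv2.INTER_CUBIC) # x4
a=cv2.copyMakeBorder(a,0,90,0,0,cv2.BORDER_CONSTANT)
cv2.imwrite('pics/crop0.png',cv2.hconcat([a,b]))
```

```text
(no output)
```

View pics/crop0.png

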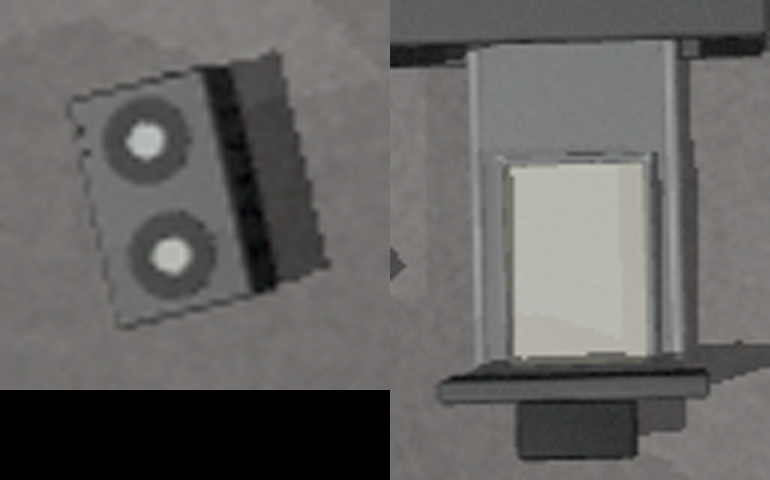

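The crop confirms the wide grey cassette with two hubs. Its top corners in the full picture are at about (166.7,291.7), (188.8,286.3), (197.2,324.3) and (175,329.7). The right half shows the empty bay, the panel and the pull.

```bash
cat > h.py <<'E'
import cv2,numpy as np,pickle
def ray(c,uv,z):
    R=cv2.Rodrigues(np.array(c['rvec'],float))[0];t=np.array(c['tvec'],float).ravel()
    K=np.array(c['mtx']);o=-R.T@t;d=R.T@np.linalg.inv(K)@np.array([*uv,1.])
    return (o+d*(z-o[2])/d[2])[:2]
def proj(c,P): return cv2.projectPoints(np.array(P,float).reshape(-1,3),np.array(c['rvec'],float),np.array(c['tvec'],float),np.array(c['mtx']),None)[0][:,0]
E
python3 - <<'E'
from h import *
np.set_printoptions(precision=4,suppress=True)
c=pickle.load(open('top0.pkl','rb'))
R=cv2.Rodrigues(c['rvec'])[0];print('cam',-R.T@np.ravel(c['tvec']))
q=np.array([ray(c,(155+u/6,275+v/6),.04) for u,v in[(70,100),(203,68),(253,296),(120,328)]])
ctr,yaw=q.mean(0),[np.arctan2(*(d[::-1])) for d in(q[0]-q[3],q[1]-q[2])]
print('wide',ctr,yaw,np.linalg.norm(q-np.roll(q,1,0),axis=1))
f=lambda u,v,z:ray(c,(260+(u-390)/4,210+v/4),z)
bay=[f(*p,.02) for p in[(510,165),(645,165),(647,357),(513,357)]];print('floor',bay,np.mean(bay,0))
pl=[f(*p,.085) for p in[(440,380),(708,372),(708,396),(440,402)]];print('panel',pl,np.mean(pl,0))
pu=[f(*p,.064) for p in[(517,403),(637,401),(637,459),(519,460)]];print('pull',pu)
d=(pl[0]+pl[3]-pl[1]-pl[2]);a=np.arctan2(d[1],d[0])-np.pi/2;print('yaw panel',a)
e=np.array([np.cos(a),np.sin(a)]);print('bay by panel',np.mean(pl,0)+.062*e,'by pull',(pu[2]+pu[3])/2+.098*e)
for p in([(470,52),(478,360)],[(672,40),(685,360)]):
    v=f(*p[0],.03)-f(*p[1],.03);print('rail',np.arctan2(v[1],v[0]))
for p in[(252,222),(353,219)]:print('housing',ray(c,p,.1))
E
```

```text
cam [ 0.534  -0.0113  1.1539]
wide [0.4841 0.2983] [np.float64(0.22590026716694817), np.float64(0.2228958159831235)] [0.0796 0.0469 0.0796 0.0467]
floor [array([0.599 , 0.0773]), array([0.5982, 0.0066]), array([0.4983, 0.0067]), array([0.499 , 0.0764])] [0.5486 0.0417]
panel [array([0.4902, 0.1073]), array([ 0.4928, -0.0241]), array([ 0.4811, -0.024 ]), array([0.4794, 0.1073])] [0.4859 0.0416]
pull [array([0.4775, 0.0711]), array([0.4779, 0.0112]), array([0.4492, 0.0115]), array([0.4493, 0.0703])]
yaw panel 0.01613687788227569
bay by panel [0.5478 0.0426] by pull [0.5472 0.0425]
rail 0.020425645953527184
rail 0.028526758106547454
housing [0.6526 0.145 ]
housing [ 0.6559 -0.0523]
```

Emit:
jog_arm:
  motion:
    - {"wz":0.075,"gripper":0}
    - {"tx":0.05}
    - {"tx":0.05}
    - {"tx":0.05}
    - {"tx":0.03,"ty":-0.05}
    - {"tx":0.03,"ty":-0.05}
    - {"tx":0.03,"ty":-0.05}
    - {"tx":0.03,"ty":-0.05}
    - {"tx":0.03,"ty":-0.05}
    - {"tx":0.03,"ty":-0.05}
    - {"tx":0.03,"ty":-0.05}
    - {"tx":0.03,"ty":-0.05}

```text
$.motion[0]: bad value
```

Emit:
jog_arm:
  motion:
    - {"tx":0,"ty":0,"tz":0,"wx":0,"wy":0,"wz":0.075,"gripper":0}
    - {"tx":0.05,"ty":0,"tz":0,"wx":0,"wy":0,"wz":0,"gripper":0}
    - {"tx":0.05,"ty":0,"tz":0,"wx":0,"wy":0,"wz":0,"gripper":0}
    - {"tx":0.05,"ty":0,"tz":0,"wx":0,"wy":0,"wz":0,"gripper":0}
    - {"tx":0.03,"ty":-0.05,"tz":0,"wx":0,"wy":0,"wz":0,"gripper":0}
    - {"tx":0.03,"ty":-0.05,"tz":0,"wx":0,"wy":0,"wz":0,"gripper":0}
    - {"tx":0.03,"ty":-0.05,"tz":0,"wx":0,"wy":0,"wz":0,"gripper":0}
    - {"tx":0.03,"ty":-0.05,"tz":0,"wx":0,"wy":0,"wz":0,"gripper":0}
    - {"tx":0.03,"ty":-0.05,"tz":0,"wx":0,"wy":0,"wz":0,"gripper":0}
    - {"tx":0.03,"ty":-0.05,"tz":0,"wx":0,"wy":0,"wz":0,"gripper":0}

```text
clock: 1.35
position: [0.4396, -0.2292, 0.2312]
orientation: [0.0, 0.994, 0.112, -0.0]
wrist_force: [1.7, -0.1, -0.1]
width: 0.0855
finger_force: 0.0
```

Emit:
jog_arm:
  motion:
    - {"tx":0.016,"ty":-0.05,"tz":0,"wx":0,"wy":0,"wz":0,"gripper":0}
    - {"tx":0.016,"ty":-0.05,"tz":0,"wx":0,"wy":0,"wz":0,"gripper":0}
    - {"tx":0.016,"ty":-0.05,"tz":0,"wx":0,"wy":0,"wz":0,"gripper":0}
    - {"tx":0.016,"ty":-0.05,"tz":0,"wx":0,"wy":0,"wz":0,"gripper":0}
    - {"tx":0.016,"ty":-0.05,"tz":0,"wx":0,"wy":0,"wz":0,"gripper":0}
    - {"tx":0.016,"ty":-0.05,"tz":0,"wx":0,"wy":0,"wz":0,"gripper":0}
    - {"tx":0.016,"ty":-0.05,"tz":0,"wx":0,"wy":0,"wz":0,"gripper":0}
    - {"tx":0.016,"ty":-0.05,"tz":0,"wx":0,"wy":0,"wz":0,"gripper":0}
    - {"tx":0.016,"ty":-0.05,"tz":0,"wx":0,"wy":0,"wz":0,"gripper":0}
    - {"tx":0.017,"ty":-0.054,"tz":0,"wx":0,"wy":0,"wz":0,"gripper":0}
    - {"tx":0,"ty":0,"tz":0.05,"wx":0,"wy":0,"wz":0,"gripper":0}
    - {"tx":0,"ty":0,"tz":0.05,"wx":0,"wy":0,"wz":0,"gripper":0}

```text
clock: 2.85
position: [0.4838, 0.297, 0.13]
orientation: [-0.0, 0.994, 0.113, 0.0]
wrist_force: [0.3, -0.9, -0.7]
width: 0.0853
finger_force: 0.0
```

Emit:
jog_arm:
  motion:
    - {"tx":0,"ty":-0.001,"tz":0.05,"wx":0,"wy":0,"wz":0,"gripper":0}
    - {"tx":0,"ty":0,"tz":0.04,"wx":0,"wy":0,"wz":0,"gripper":0}
    - {"tx":0,"ty":0,"tz":0.02,"wx":0,"wy":0,"wz":0,"gripper":0}
    - {"tx":0,"ty":0,"tz":0.008,"wx":0,"wy":0,"wz":0,"gripper":0}
    - {"tx":0,"ty":0,"tz":0,"wx":0,"wy":0,"wz":0,"gripper":0}
    - {"tx":0,"ty":0,"tz":0,"wx":0,"wy":0,"wz":0,"gripper":1}
    - {"tx":0,"ty":0,"tz":0,"wx":0,"wy":0,"wz":0,"gripper":1}
    - {"tx":0,"ty":0,"tz":0,"wx":0,"wy":0,"wz":0,"gripper":1}
    - {"tx":0,"ty":0,"tz":0,"wx":0,"wy":0,"wz":0,"gripper":1}
    - {"tx":0,"ty":0,"tz":0,"wx":0,"wy":0,"wz":0,"gripper":1}
    - {"tx":0,"ty":0,"tz":0,"wx":0,"wy":0,"wz":0,"gripper":1}
    - {"tx":0,"ty":0,"tz":0,"wx":0,"wy":0,"wz":0,"gripper":1}

```text
clock: 4.35
position: [0.4846, 0.2978, 0.0147]
orientation: [-0.001, 0.994, 0.112, 0.001]
wrist_force: [-1.2, -0.4, 6.0]
width: 0.047
finger_force: 63.2
```

Emit:
jog_arm:
  motion:
    - {"tx":0,"ty":0,"tz":-0.03,"wx":0,"wy":0,"wz":0,"gripper":1}
    - {"tx":0,"ty":0,"tz":-0.05,"wx":0,"wy":0,"wz":0,"gripper":1}
    - {"tx":0,"ty":0,"tz":-0.05,"wx":0,"wy":0,"wz":0,"gripper":1}
    - {"tx":0,"ty":0,"tz":0,"wx":0,"wy":0,"wz":0.103,"gripper":1}
    - {"tx":0,"ty":0,"tz":0,"wx":0,"wy":0,"wz":0.103,"gripper":1}
    - {"tx":0,"ty":0,"tz":0,"wx":0,"wy":0,"wz":0,"gripper":1}

```text
clock: 5.1
position: [0.4836, 0.2968, 0.1436]
orientation: [0.0, 1.0, 0.01, 0.0]
wrist_force: [0.3, -0.2, -2.2]
width: 0.0469
finger_force: 62.6
```

Run:
```python
from plant import cams
import cv2
c=cams.read_camera('side');cv2.imwrite('pics/side1.png',c['pixels'][:,:,::-1])
```

```text
(no output)
```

View pics/side1.png

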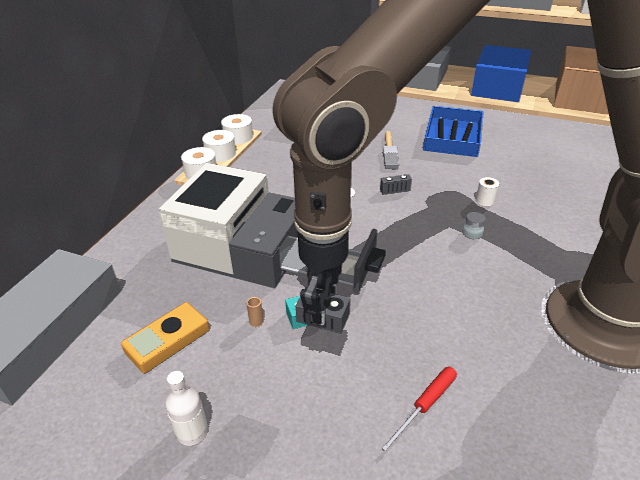

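The wide cassette is held level at (323,313), with the turquoise box untouched behind it. Next I move over the bay and lower.

Emit:
jog_arm:
  motion:
    - {"tx":0.01,"ty":0.042,"tz":0,"wx":0,"wy":0,"wz":0,"gripper":1}
    - {"tx":0.01,"ty":0.043,"tz":0,"wx":0,"wy":0,"wz":0,"gripper":1}
    - {"tx":0.01,"ty":0.043,"tz":0,"wx":0,"wy":0,"wz":0,"gripper":1}
    - {"tx":0.01,"ty":0.043,"tz":0,"wx":0,"wy":0,"wz":0,"gripper":1}
    - {"tx":0.01,"ty":0.043,"tz":0,"wx":0,"wy":0,"wz":0,"gripper":1}
    - {"tx":0.009,"ty":0.042,"tz":0,"wx":0,"wy":0,"wz":0,"gripper":1}
    - {"tx":0,"ty":0,"tz":0,"wx":0,"wy":0,"wz":0,"gripper":1}
    - {"tx":0,"ty":0,"tz":0.04,"wx":0,"wy":0,"wz":0,"gripper":1}
    - {"tx":0,"ty":0,"tz":0.035,"wx":0,"wy":0,"wz":0,"gripper":1}
    - {"tx":0,"ty":0,"tz":0.015,"wx":0,"wy":0,"wz":0,"gripper":1}
    - {"tx":0,"ty":0,"tz":0,"wx":0,"wy":0,"wz":0,"gripper":1}

```text
clock: 6.52
position: [0.547, 0.0428, 0.0527]
orientation: [-0.0, 1.0, 0.01, -0.001]
wrist_force: [0.6, 0.7, -2.0]
width: 0.0468
finger_force: 62.6
```

Run:
```python
from plant import cams
import cv2
c=cams.read_camera('side');cv2.imwrite('pics/side2.png',cv2.resize(c['pixels'][190:330,230:430,::-1],(800,560)))
```

```text
(no output)
```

View pics/side2.png

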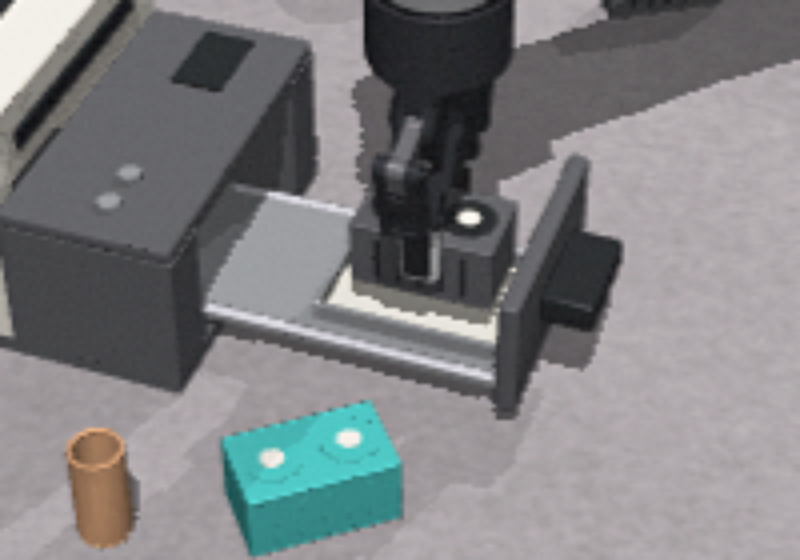

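The crop shows the cassette centred over the bay, fingertips above the rim. Lower it and release.

Emit:
jog_arm:
  motion:
    - {"tx":0,"ty":0,"tz":0.01,"wx":0,"wy":0,"wz":0,"gripper":1}
    - {"tx":0,"ty":0,"tz":0.005,"wx":0,"wy":0,"wz":0,"gripper":1}
    - {"tx":0,"ty":0,"tz":0.002,"wx":0,"wy":0,"wz":0,"gripper":1}
    - {"tx":0,"ty":0,"tz":0,"wx":0,"wy":0,"wz":0,"gripper":1}
    - {"tx":0,"ty":0,"tz":0,"wx":0,"wy":0,"wz":0,"gripper":1}

```text
clock: 7.2
position: [0.5477, 0.0423, 0.0365]
orientation: [-0.0, 1.0, 0.009, 0.0]
wrist_force: [0.7, 0.3, -2.1]
width: 0.0469
finger_force: 62.6
```

Emit:
jog_arm:
  motion:
    - {"tx":0,"ty":0,"tz":0,"wx":0,"wy":0,"wz":0,"gripper":0.25}
    - {"tx":0,"ty":0,"tz":0,"wx":0,"wy":0,"wz":0,"gripper":0.25}
    - {"tx":0,"ty":0,"tz":0,"wx":0,"wy":0,"wz":0,"gripper":0.25}
    - {"tx":0,"ty":0,"tz":0,"wx":0,"wy":0,"wz":0,"gripper":0.25}
    - {"tx":0,"ty":0,"tz":0,"wx":0,"wy":0,"wz":0,"gripper":0.25}

```text
clock: 7.82
position: [0.5476, 0.0422, 0.0363]
orientation: [-0.0, 1.0, 0.009, -0.0]
wrist_force: [0.1, -0.4, -0.1]
width: 0.0638
finger_force: 0.0
```

Emit:
jog_arm:
  motion:
    - {"tx":0,"ty":0,"tz":-0.02,"wx":0,"wy":0,"wz":0,"gripper":0.25}
    - {"tx":0,"ty":0,"tz":-0.05,"wx":0,"wy":0,"wz":0,"gripper":0.25}
    - {"tx":0,"ty":0,"tz":-0.05,"wx":0,"wy":0,"wz":0,"gripper":0.25}
    - {"tx":0,"ty":0,"tz":-0.04,"wx":0,"wy":0,"wz":0,"gripper":1}
    - {"tx":-0.05,"ty":0,"tz":0,"wx":0,"wy":0,"wz":0,"gripper":1}
    - {"tx":-0.05,"ty":0,"tz":0,"wx":0,"wy":0,"wz":0,"gripper":1}
    - {"tx":-0.05,"ty":0,"tz":0,"wx":0,"wy":0,"wz":0,"gripper":1}
    - {"tx":0,"ty":0,"tz":0,"wx":0,"wy":0,"wz":0,"gripper":1}

```text
clock: 8.82
position: [0.3944, 0.0389, 0.1963]
orientation: [0.001, 1.0, 0.01, -0.0]
wrist_force: [1.1, 0.5, 0.4]
width: -0.0
finger_force: 0.0
```

Run:
```python
from plant import cams
import cv2
c=cams.read_camera('side');a=cv2.resize(c['pixels'][190:330,230:430,::-1],(600,420))
c=cams.read_camera('top');b=cv2.resize(c['pixels'][210:330,260:310+5,::-1],(193,420))
cv2.imwrite('pics/s3.png',cv2.hconcat([a,b]))
```

```text
(no output)
```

View pics/s3.png

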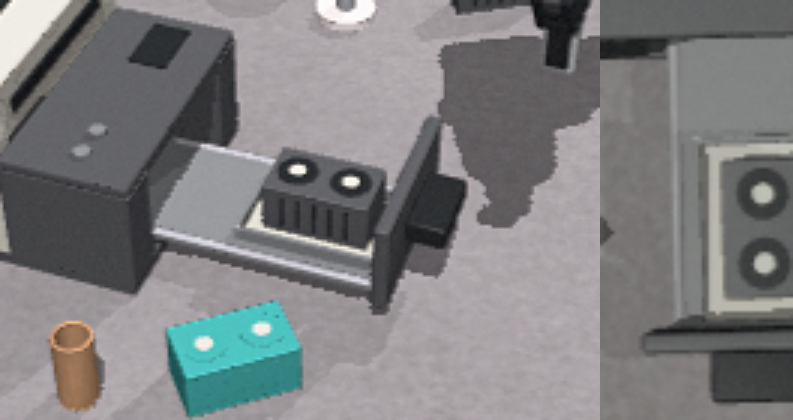

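The cassette lies flat and centred in the bay, at (325,197) in the left part of the crop. Next I lower the shut fingers in front of the pull and push gently.

Emit:
jog_arm:
  motion:
    - {"tx":0,"ty":0,"tz":0.05,"wx":0,"wy":0,"wz":0,"gripper":1}
    - {"tx":0,"ty":0,"tz":0.05,"wx":0,"wy":0,"wz":0,"gripper":1}
    - {"tx":0,"ty":0,"tz":0.04,"wx":0,"wy":0,"wz":0,"gripper":1}
    - {"tx":0,"ty":0,"tz":0.014,"wx":0,"wy":0,"wz":0,"gripper":1}
    - {"tx":0.02,"ty":0,"tz":0,"wx":0,"wy":0,"wz":0,"gripper":1}
    - {"tx":0.01,"ty":0,"tz":0,"wx":0,"wy":0,"wz":0,"gripper":1}
    - {"tx":0.005,"ty":0,"tz":0,"wx":0,"wy":0,"wz":0,"gripper":1}
    - {"tx":0.005,"ty":0,"tz":0,"wx":0,"wy":0,"wz":0,"gripper":1}
    - {"tx":0.006,"ty":0,"tz":0,"wx":0,"wy":0,"wz":0,"gripper":1}
    - {"tx":0.007,"ty":0,"tz":0,"wx":0,"wy":0,"wz":0,"gripper":1}
    - {"tx":0.008,"ty":0,"tz":0,"wx":0,"wy":0,"wz":0,"gripper":1}
    - {"tx":0.008,"ty":0,"tz":0,"wx":0,"wy":0,"wz":0,"gripper":1}

```text
clock: 10.42
position: [0.467, 0.0405, 0.0423]
orientation: [0.0, 1.0, 0.009, -0.0]
wrist_force: [-2.7, -0.8, 1.6]
width: -0.0001
finger_force: 1.0
```

Emit:
jog_arm:
  motion:
    - {"tx":0.008,"ty":0,"tz":0,"wx":0,"wy":0,"wz":0,"gripper":1}
    - {"tx":0.008,"ty":0,"tz":0,"wx":0,"wy":0,"wz":0,"gripper":1}
    - {"tx":0.008,"ty":0,"tz":0,"wx":0,"wy":0,"wz":0,"gripper":1}
    - {"tx":0.008,"ty":0,"tz":0,"wx":0,"wy":0,"wz":0,"gripper":1}
    - {"tx":0.008,"ty":0,"tz":0,"wx":0,"wy":0,"wz":0,"gripper":1}
    - {"tx":0.008,"ty":0,"tz":0,"wx":0,"wy":0,"wz":0,"gripper":1}
    - {"tx":0.008,"ty":0,"tz":0,"wx":0,"wy":0,"wz":0,"gripper":1}
    - {"tx":0.008,"ty":0,"tz":0,"wx":0,"wy":0,"wz":0,"gripper":1}
    - {"tx":0.008,"ty":0,"tz":0,"wx":0,"wy":0,"wz":0,"gripper":1}
    - {"tx":0.008,"ty":0,"tz":0,"wx":0,"wy":0,"wz":0,"gripper":1}

```text
clock: 11.68
position: [0.5471, 0.0422, 0.0422]
orientation: [0.0, 1.0, 0.009, -0.0]
wrist_force: [-2.0, -0.8, -0.0]
width: -0.0001
finger_force: 1.0
```

Emit:
jog_arm:
  motion:
    - {"tx":0.008,"ty":0,"tz":0,"wx":0,"wy":0,"wz":0,"gripper":1}
    - {"tx":0.008,"ty":0,"tz":0,"wx":0,"wy":0,"wz":0,"gripper":1}
    - {"tx":0.008,"ty":0,"tz":0,"wx":0,"wy":0,"wz":0,"gripper":1}
    - {"tx":0.007,"ty":0,"tz":0,"wx":0,"wy":0,"wz":0,"gripper":1}
    - {"tx":0.006,"ty":0,"tz":0,"wx":0,"wy":0,"wz":0,"gripper":1}
    - {"tx":0.004,"ty":0,"tz":0,"wx":0,"wy":0,"wz":0,"gripper":1}
    - {"tx":0.003,"ty":0,"tz":0,"wx":0,"wy":0,"wz":0,"gripper":1}
    - {"tx":0.002,"ty":0,"tz":0,"wx":0,"wy":0,"wz":0,"gripper":1}

```text
clock: 12.68
position: [0.5927, 0.0432, 0.0423]
orientation: [-0.0, 1.0, 0.009, 0.0]
wrist_force: [-0.7, -1.7, -0.8]
width: 0.0
finger_force: 0.8
```

Emit:
jog_arm:
  motion:
    - {"tx":0.002,"ty":0,"tz":0,"wx":0,"wy":0,"wz":0,"gripper":1}
    - {"tx":0.002,"ty":0,"tz":0,"wx":0,"wy":0,"wz":0,"gripper":1}
    - {"tx":0.002,"ty":0,"tz":0,"wx":0,"wy":0,"wz":0,"gripper":1}

```text
clock: 13.05
position: [0.5987, 0.0433, 0.0423]
orientation: [-0.0, 1.0, 0.009, 0.0]
wrist_force: [-1.6, -0.8, 0.1]
width: 0.0001
finger_force: 0.8
```

Emit:
jog_arm:
  motion:
    - {"tx":0.002,"ty":0,"tz":0,"wx":0,"wy":0,"wz":0,"gripper":1}
    - {"tx":0.002,"ty":0,"tz":0,"wx":0,"wy":0,"wz":0,"gripper":1}

```text
clock: 13.3
position: [0.6027, 0.0433, 0.0423]
orientation: [-0.0, 1.0, 0.009, 0.0]
wrist_force: [-1.7, 0.5, 1.7]
width: -0.0001
finger_force: 0.8
```

Emit:
jog_arm:
  motion:
    - {"tx":0.002,"ty":0,"tz":0,"wx":0,"wy":0,"wz":0,"gripper":1}

```text
clock: 13.42
position: [0.6032, 0.0433, 0.0422]
orientation: [0.0, 1.0, 0.009, -0.002]
wrist_force: [-10.6, -0.2, 9.1]
width: 0.0001
finger_force: 5.5
```

Emit:
jog_arm:
  motion:
    - {"tx":0.002,"ty":0,"tz":0,"wx":0,"wy":0,"wz":0,"gripper":1}

```text
clock: 13.55
position: [0.6032, 0.0433, 0.0421]
orientation: [0.001, 1.0, 0.01, -0.003]
wrist_force: [-16.3, -1.2, 14.6]
width: -0.0
finger_force: 8.8
```

The force rises at the stop, so the tray is shut. Back off and check.

Emit:
jog_arm:
  motion:
    - {"tx":-0.005,"ty":0,"tz":0,"wx":0,"wy":0,"wz":0,"gripper":1}
    - {"tx":-0.03,"ty":0,"tz":0,"wx":0,"wy":0,"wz":0,"gripper":1}
    - {"tx":-0.05,"ty":0,"tz":0,"wx":0,"wy":0,"wz":0,"gripper":1}
    - {"tx":-0.05,"ty":0,"tz":0,"wx":0,"wy":0,"wz":0,"gripper":1}
    - {"tx":0,"ty":0,"tz":-0.05,"wx":0,"wy":0,"wz":0,"gripper":1}
    - {"tx":0,"ty":0,"tz":-0.05,"wx":0,"wy":0,"wz":0,"gripper":1}
    - {"tx":0,"ty":0,"tz":0,"wx":0,"wy":0,"wz":0,"gripper":1}

```text
clock: 14.42
position: [0.4748, 0.0414, 0.1463]
orientation: [-0.0, 1.0, 0.009, 0.005]
wrist_force: [0.1, 0.5, -0.1]
width: 0.0001
finger_force: 0.0
```

Run:
```python
from plant import cams
import cv2
c=cams.read_camera('side');cv2.imwrite('pics/s4.png',c['pixels'][:,:,::-1])
```

```text
(no output)
```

View pics/s4.png

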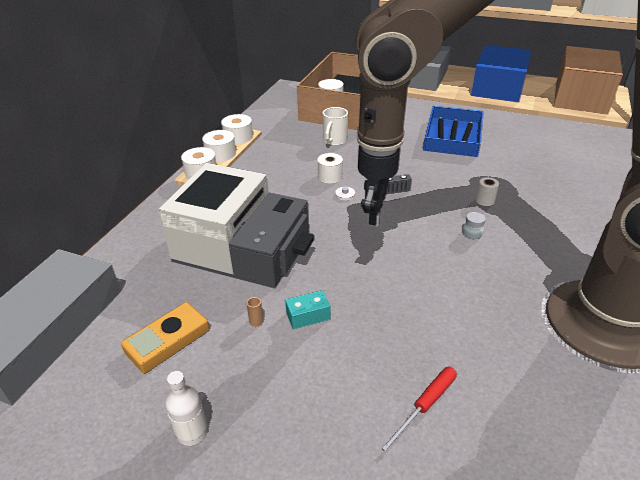

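The panel lies against the housing, with the pull at (300,243). The robot is clear of everything, and the narrow cassette at (398,184) has not moved.

```bash
python3 -c "
from plant import job
print(job.close_job())"
```

```text
the job is handed in; nothing more can be done
None
```

The wide cassette was laid flat and released in the bay, the tray was pushed shut to its stop, the narrow cassette was left in place, and the job is handed in; the hand-in call returned no verdict.

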